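Open the cassette chamber of a bulk film loader past its spring catch

TASK

Open the cassette chamber of the bulk film loader: press the spring catch's oblong button right down with the fingertips and, keeping it down, push the steel cover by the upright face of its lip past the catch. Push the cover fully open to its stop, then come away so that the catch springs back up. Do not grip the lip, force anything or turn the crank, and leave the small things around where they stand.

Things in the scene. Friction and masses are not known exactly. Their poses are not given: they have to be found in the camera images.
- loader: Black steel bulk film loader screwed to the bench. At its +y end a round drum (120 mm wide, knob to 76 mm high), at its -y end a chamber block (132 mm along x, 124 along y, deck 62 mm above the bench). Origin: centre of its underside, on the bench; z up, x the way the cover slides open, y from chamber to drum. x points away from the robot, turned up to 45 degrees either way.
- cover (a joint): Opening of the sliding steel cover (m) along the loader's +x: 0 shut (start), 0.052 fully open at its stop. 2 N moves it when free; it stays where left. The catch stands in a keyhole in its tail: it moves only 1 mm until the catch is 3 mm down. Once 5 mm open its tail keeps the catch down; from 15 mm the catch is free to rise. Cover plate 58 x 76 mm, top 66 mm above the bench.
- cover_lip (a point): Point on the upright push face of the cover's lip, in line with the catch button, 74 mm above the bench. The face looks to the loader's -x, reaches from 66 to 82 mm above the bench and along y from 56 mm on the -y side to 12 mm on the +y side of this point; behind it the lip slopes down towards +x. Moves with the cover.
- catch_travel (a joint): How far the spring catch is pressed down (m): 0 up (start, locked), 0.006 fully down against its stop. About 3 N starts it and 7 N holds it fully down; it springs up when let go.
- catch: The catch's oblong steel button, 22 mm along the loader's x, 16 mm along y, 4 mm thick. Origin: on its stem's axis, 16 mm below the button's top. Its +x end is 2 mm short of the lip's push face when the cover is shut. It stays put while the cover slides, so fingertips slip along it. Fully down its top is 72 mm above the bench, 6 mm over the cover's plate, 10 mm below the lip's top.
- catch_top (a point): Centre of the button's top face, 78 mm above the bench when up; 13 mm to the loader's -x of the lip's push face when the cover is shut.
- crank (a joint): Angle of the winding crank (rad, about the vertical), 0 with its arm along the loader's +x; it lies on the deck between cover and drum, handle folded flat, top 85 mm above the bench. It turns with a light touch and must stay as it is.
- crank_tip (a point): Outer end of the crank's arm, 54 mm from its axis.
- reel: Chrome wire take-up reel lying flat, 92 mm wide, 45 mm high, loose. Origin: centre of its underside.
- spool: Grey plastic spool lying flat, 88 mm wide, 41 mm high, loose. Origin: centre of its underside.
- tank_lid: Brass daylight tank lid, 98 mm wide, 32 mm high with its neck, loose. Origin: centre of its underside.
- cassette_a: 35 mm film cassette, 26 mm wide, 50 mm high, standing on the bench in front of the chamber block. Origin: centre of its underside.
- cassette_b: The same, standing beside the chamber block.
- cassette_c: The same, standing on the lid of the loader's drum (its top 116 mm above the bench).
- canister: Plastic film canister with lid, 34 mm wide, 50 mm high, beside the chamber block. Origin: centre of its underside.
- loupe: Black loupe, 42 mm wide, 46 mm high, standing beyond the drum. Origin: centre of its underside.

How it is judged:
By the outcome, as a careful person would: the job done as asked, in the order asked, and still so for the second after the job is handed in, with the robot touching nothing.
It also fails if it takes over 35 s, if anything falls off the work surface, if the arm or the gripper's body presses on something with over 40 N, if the wrist force passes 120 N, or if a joint passes its speed limit or range.

ROBOT

A 6-joint arm with a two-finger parallel gripper is mounted at the origin on the work surface. World frame = base frame: x ahead of the robot, y to its left, z up, the work surface at z = 0. Lengths are in m, angles in rad, forces in N, time in s.
With the tool pointing down it reaches from about 0.35 to 0.85 m from the base axis. Payload 8.1 kg.
Tool frame: the origin (TCP) lies at the very end of the fingers, on their centre line; the grasp point (between the pads) lies 19 mm behind it; z points along the fingers, y is the line along which they close (so a half turn about z gives the same grasp; the last joint's range is limited). The gripper opens to 93 mm and grips with 3 to 60 N. Pads are 15 mm wide; open, the fingers measure 128 mm over their backs; the gripper's body (75 mm by 188 mm) begins 65 mm behind the grasp point.
Start: joints at [-1.36, 0.13, 1.488, -0, 1.523, -0.085], TCP at [0.175, -0.574, 0.219] pointing down, gripper open.
Joint ranges: [-2.96, 2.96], [-0.89, 2.26], [0.02, 2.5], [-1.34, 4.48], [0, 2.73], [-2.66, 2.66]. Speed limits (rad/s): [2.39, 2.39, 2.79, 3.14, 3.14, 3.14].

INTERFACE

Orientations are given as a rotation vector (axis times angle).
In Python, from plant import monitor, eyes, ticket gives the robot as it stands.
- The arm moves only by the tool arm_command, never from a script. Its argument "deltas" is a list that holds one entry, the list of rows, each a list of 6 numbers: the shift along the world's x, y, z in cm, then the turn, a rotation vector about the world's x, y, z in degrees. In form: [[[tx, ty, tz, rx, ry, rz], ...]]. A call has 1 to 12 rows; each row shifts and turns the commanded pose from where the row before left it; what a row does not reach is not made up. A row lasts 1/12 s, in which the tool goes at most 41.7 mm and 7.16 degrees, less where a joint would pass 70% of its speed; a pose out of reach is approached as far as the arm can. A call is refused whole if a number of a shift passes 4.17 or a number of a turn 7.16, either way. A call with a gripper value outside its range is refused whole. "gripper" is the opening, from -1 (shut) to 1 (fully open), set as the call begins (left out, the last holds). The fingers move at their own pace and stop on an object; "squeeze" is the grip in N (left out, the last holds). Time passes only in rows, so rows that do not move let the fingers close. It gives the time, the measured TCP pose, the force, the opening and the grip force at its end, in the units of the state.
- monitor.read_state(): the state, without advancing time (a new reading comes with each control period).
- eyes.read_camera(name): name is "side" or "top" or "wrist"; returns the picture (384x512x3 uint8, blue, green, red); there is no depth.
- eyes.camera_model(name): a dict with "fx", "fy", "cx", "cy" (pixels), "rvec" (rotation vector, rad) and "tvec" (3), from world to camera coordinates, as OpenCV has them. Camera axes: x right, y down, z forward; pixel columns grow to the right and rows downward; lengths in m; the calibration is good to about 2 mm. A picture is of the moment at which its call begins: read the wrist's pose just before it. camera_model takes no time and is no camera call; for the wrist camera it gives the pose at the moment of the call.
- ticket.close_job(): hands the job in; it is judged then, once.
The state is a dict: "t": time; "q": joint angles; "dq": joint speeds; "joint_torque": joint torques, N m; "tool_pos": TCP position; "orientation": TCP orientation; "force": force on the tool from outside, world axes, zero at the start; "wrist_torque": the same for the moment, N m; "opening": finger opening in m; "gripper_force": force on a finger pad.
Only numpy, scipy, OpenCV 4.12 (cv2) and the standard library are available. Lean on these libraries where they do the work, as an engineer would, in place of code of your own. Each camera call takes 0.05 s, during which the arm holds its last target. There are 200 camera calls.

## Working session

There is one attempt and no reset: what is moved stays moved. The work goes in short steps, Python scripts to look and compute and a tool call to move; the robot and the scene stay as the last step left them, time stands still between calls to the robot, and variables do not carry over. Pictures are saved under pics/ and viewed, at most 10 in all, crops included, and the job is handed in when it is done.

Besides the shell and the picture viewer there is one more tool, called after "Request:" as a command line: name --argument value ..., lists and objects as JSON in quotes. arm_command: Moves the arm, as the interface text tells. Its arguments: {"type":"object","properties":{"deltas":{"type":"array"},"gripper":{"type":"number"},"squeeze":{"type":"number"}},"required":["deltas"]}

```bash
mkdir -p pics; python3 - <<'E'
from plant import monitor, eyes
import cv2
for n in("top","side"):
    cv2.imwrite(f"pics/{n}0.png",cv2.resize(eyes.read_camera(n),(800,600),interpolation=cv2.INTER_CUBIC))
    print(n,eyes.camera_model(n))
s=monitor.read_state();print(s["t"],s["tool_pos"],s["orientation"],s["force"],s["opening"])
E
```

```text
top {'fx': 405.60185686278516, 'fy': 405.60185686278516, 'cx': 257.02621951864927, 'cy': 192.89446370418807, 'rvec': array([ 2.02763993, -2.194653  ,  0.23953301]), 'tvec': array([0.08340605, 0.58665808, 0.73851513])}
side {'fx': 347.52687927433595, 'fy': 347.52687927433595, 'cx': 254.86508060271126, 'cy': 190.59039361038145, 'rvec': array([ 0.71932091, -2.41271806,  1.40509948]), 'tvec': array([0.48561498, 0.20718585, 0.51656089])}
0.1 [ 0.17481739 -0.57342609  0.21768854] [-3.10565364e+00 -4.62712675e-01  1.20204840e-04] [-0.04598201  0.92785845 -0.26587389] 0.09310282027380253
```

View pics/top0.png

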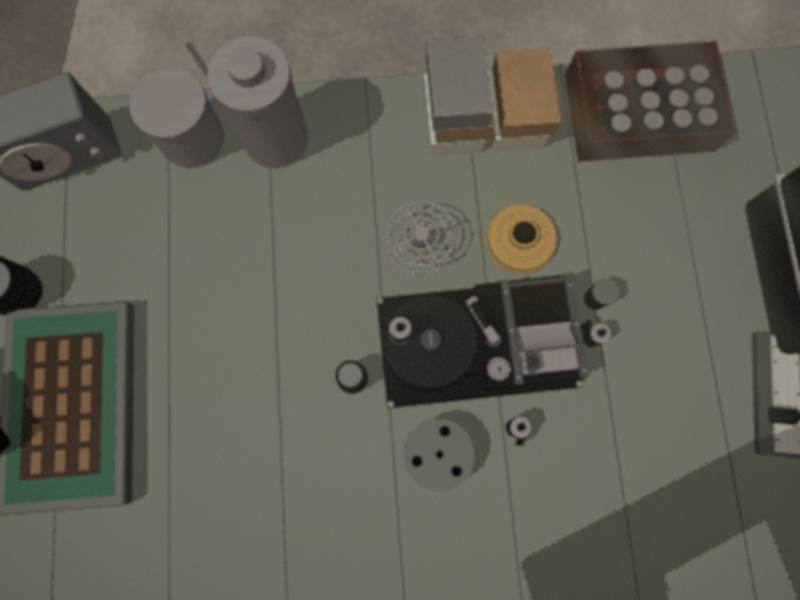

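View pics/side0.png

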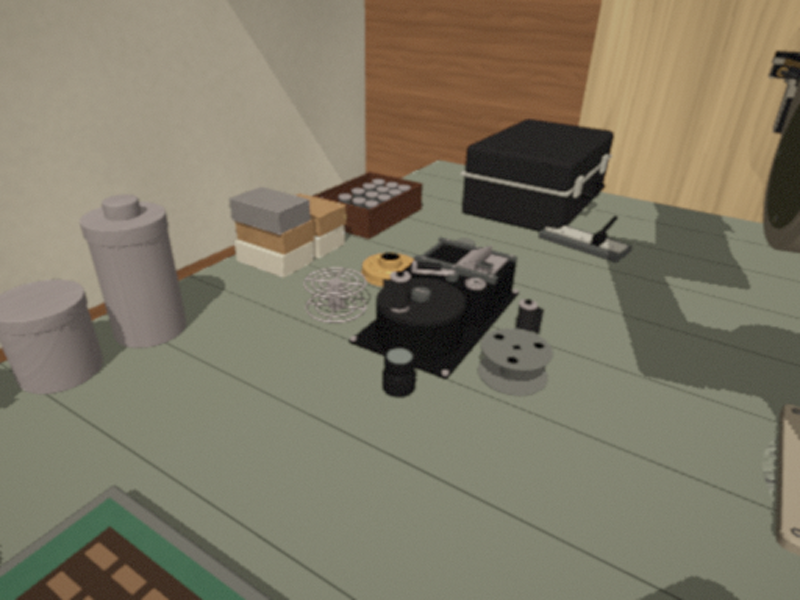

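The top view shows the loader with its chamber at (545,340), the cover at (548,348), the button near (533,362) and the crank at (483,320). The robot is towards the bottom. cassette_a is at (518,428), cassette_b at (600,333) and the canister at (603,292). Next I'll work out rough coordinates and bring the wrist camera over.

```bash
cat > h.py <<'E'
import numpy as np, cv2
from plant import monitor, eyes
def pix2w(m,uv,z):
    R=cv2.Rodrigues(m["rvec"])[0]; t=np.array(m["tvec"]).ravel()
    d=R.T@np.array([(uv[0]-m["cx"])/m["fx"],(uv[1]-m["cy"])/m["fy"],1]); c=-R.T@t
    return c+d*(z-c[2])/d[2]
def w2pix(m,P):
    K=np.array([[m["fx"],0,m["cx"]],[0,m["fy"],m["cy"]],[0,0,1]])
    return cv2.projectPoints(np.array(P,float).reshape(-1,3),m["rvec"],np.array(m["tvec"]).ravel(),K,None)[0].reshape(-1,2)
E
python3 - <<'E'
from h import *
m=eyes.camera_model("top")
k=.64
for n,uv,z in [("button",(533,362),.078),("screwTL",(379,300),.0),("screwBL",(390,404),0),("BR",(580,384),.062),("TR",(570,283),.062),("cas_a",(519,427),.05),("cas_b",(600,332),.05),("can",(604,291),.05)]:
    print(n,pix2w(m,np.array(uv)*k,z).round(3))
w=eyes.camera_model("wrist");R=cv2.Rodrigues(w["rvec"])[0]
print("wristcam",w["fx"],-R.T@np.array(w["tvec"]).ravel(),R.round(3))
s=monitor.read_state();print(s["tool_pos"],cv2.Rodrigues(np.array(s["orientation"]))[0].round(3))
E
```

```text
button [ 0.5   -0.116  0.078]
screwTL [0.61  0.066 0.   ]
screwBL [0.468 0.062 0.   ]
BR [ 0.47  -0.174  0.062]
TR [ 0.599 -0.179  0.062]
cas_a [ 0.425 -0.095  0.05 ]
cas_b [ 0.535 -0.212  0.05 ]
can [ 0.587 -0.225  0.05 ]
wristcam 324.96844402583844 [ 0.2504482  -0.5510031   0.38426537] [[ 0.291 -0.957 -0.001]
 [-0.917 -0.279  0.283]
 [-0.271 -0.081 -0.959]]
[ 0.17481739 -0.57342609  0.21768854] [[ 0.957  0.292 -0.   ]
 [ 0.292 -0.957  0.002]
 [ 0.    -0.002 -1.   ]]
```

Request:
arm_command --deltas '[[[1.4, 2.3, -0.1, 0, 0, -1], [1.4, 2.3, -0.1, 0, 0, -1], [1.4, 2.3, -0.1, 0, 0, -1], [1.4, 2.3, -0.1, 0, 0, -1], [1.4, 2.3, -0.1, 0, 0, -1], [1.4, 2.3, -0.1, 0, 0, -1], [1.4, 2.3, -0.1, 0, 0, -1], [1.4, 2.3, -0.1, 0, 0, -1], [1.4, 2.3, -0.1, 0, 0, -1], [1.4, 2.3, -0.1, 0, 0, -1]]]' --gripper -1 --squeeze 20

```text
t: 0.93
tool_pos: [0.3152, -0.3426, 0.2082]
orientation: [-3.135, -0.189, 0.0]
force: [1.1, 0.4, 0.1]
opening: 0.0307
gripper_force: 0.0
```

Request:
arm_command --deltas '[[[1.4, 2.3, -0.1, 0, 0, -1], [1.4, 2.3, -0.1, 0, 0, -1], [1.4, 2.3, -0.1, 0, 0, -1], [1.4, 2.3, -0.1, 0, 0, -1], [1.4, 2.3, -0.1, 0, 0, -1], [1.4, 2.3, -0.1, 0, 0, -1], [1.4, 2.3, -0.1, 0, 0, -1], [1.4, 2.3, -0.1, 0, 0, -1], [1.4, 2.3, -0.1, 0, 0, -1], [0, 0, 0, 0, 0, 0], [0, 0, 0, 0, 0, 0]]]'

```text
t: 1.85
tool_pos: [0.441, -0.1359, 0.1991]
orientation: [-3.141, 0.051, 0.002]
force: [-0.1, -0.1, -0.7]
opening: 0.0005
gripper_force: 0.0
```

```bash
python3 - <<'E'
from h import *
import json
m=eyes.camera_model("wrist"); im=eyes.read_camera("wrist")
cv2.imwrite("pics/w1raw.png",im)
json.dump({k:np.array(v).tolist() for k,v in m.items()},open("w1.json","w"))
cv2.imwrite("pics/w1.png",cv2.resize(im,(800,600),interpolation=cv2.INTER_CUBIC))
E
```

```text
(no output)
```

View pics/w1.png

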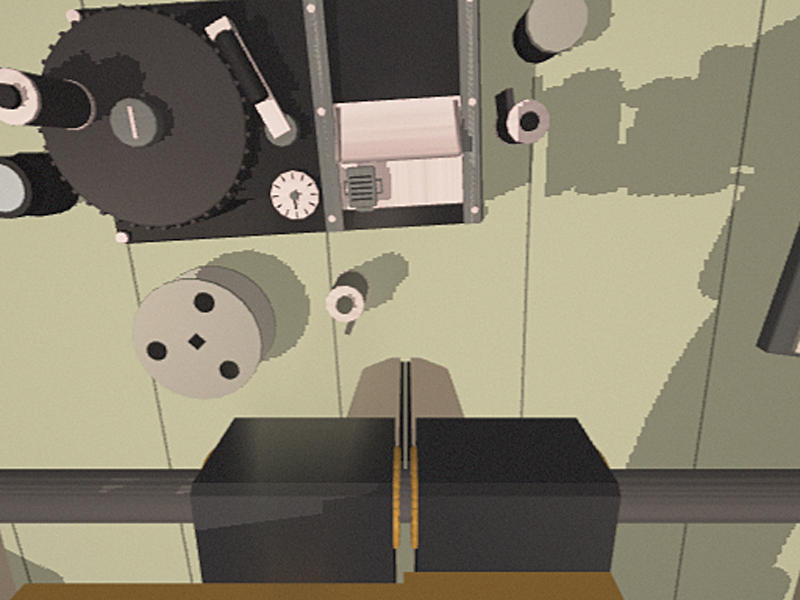

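The wrist view shows the button at about (360,186), the lip ridge just above it at y≈158, the side rails at x≈328 and 470, the counter dial at (295,194) and the crank at (250,80). I'll zoom in for accurate pixels.

```bash
python3 - <<'E'
from h import *
im=cv2.imread("pics/w1raw.png")[55:155,190:320]
cv2.imwrite("pics/w1c.png",cv2.resize(im,None,fx=6,fy=6,interpolation=cv2.INTER_CUBIC))
E
```

```text
(no output)
```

View pics/w1c.png

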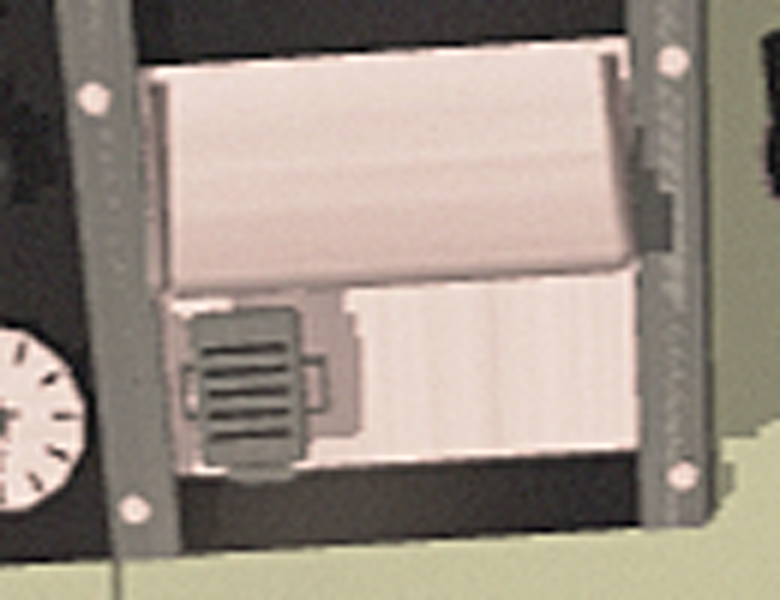

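The crop shows the button top with corners at (188,313), (297,307), (304,462) and (200,468). The lip's top edge runs from (165,292) to (633,263), and the rails sit on both sides.

```bash
python3 - <<'E'
from h import *
import json
m=json.load(open("w1.json"));m={k:np.array(v) for k,v in m.items()}
f=lambda p,z:pix2w(m,(np.array(p)-2.5)/6+[190,55],z)   # cv2.resize centre shift
B=[f(p,.078) for p in[(188,313),(297,307),(304,462),(200,468)]]
print(np.round(B,4)); c=np.mean(B,0); print("button",c.round(4), "len",np.linalg.norm(B[0]-B[3]),np.linalg.norm(B[1]-B[2]),"wid",np.linalg.norm(B[0]-B[1]))
L=[f((165,292),.082),f((633,263),.082)];d=L[0]-L[1];print("lip",np.round(L,4),np.linalg.norm(d),"yaw",np.degrees(np.arctan2(-d[0],d[1])))
S=[f(p,.066) for p in[(93,98),(134,510),(674,60),(682,474)]]
for a,b in((0,1),(2,3)):
    d=S[a]-S[b];print("rail",S[a].round(4),S[b].round(4),np.degrees(np.arctan2(d[1],d[0])))
d=S[0]-S[2];e=S[1]-S[3];print([np.degrees(np.arctan2(-v[0],v[1])) for v in(d,e)],np.linalg.norm(d))
yaw=np.radians(-2.0)
u=np.array([np.cos(yaw),np.sin(yaw)])
print("lip-button along x",[(l[:2]-c[:2])@u for l in L])
print(monitor.read_state()["tool_pos"],monitor.read_state()["orientation"])
E
```

```text
[[ 0.5126 -0.106   0.078 ]
 [ 0.5129 -0.1216  0.078 ]
 [ 0.4911 -0.1215  0.078 ]
 [ 0.4907 -0.1063  0.078 ]]
button [ 0.5018 -0.1139  0.078 ] len 0.02189237527633828 0.021840814209061823 wid 0.015588107895902212
lip [[ 0.5157 -0.1034  0.082 ]
 [ 0.5174 -0.1691  0.082 ]] 0.06564530699112962 yaw 1.501138980111031
rail [ 0.5427 -0.0929  0.066 ] [ 0.4835 -0.0945  0.066 ] 1.4567022225888353
rail [ 0.545  -0.1767  0.066 ] [ 0.4861 -0.1782  0.066 ] 1.4209406058374412
[np.float64(1.5935519978068835), np.float64(1.8165161554868747)] 0.08378059230019602
lip-button along x [np.float64(0.013463044702371633), np.float64(0.01747189734666787)]
[ 0.44062532 -0.13674365  0.19924295] [ 3.14109878e+00 -5.32641147e-02 -1.57977774e-03]
```

Request:
arm_command --deltas '[[[1.6, 0.45, 0, 0, 0, 0.9], [1.6, 0.45, 0, 0, 0, 0.9], [1.6, 0.45, -1.5, 0, 0, 0.9], [1.5, 0.45, -1.5, 0, 0, 0.7], [0, 0, -2, 0, 0, 0], [0, 0, -2, 0, 0, 0], [0, 0, -2, 0, 0, 0], [0, 0, -1, 0, 0, 0], [0, 0, -0.5, 0, 0, 0], [0, 0, 0, 0, 0, 0], [0, 0, 0, 0, 0, 0]]]'

```text
t: 2.82
tool_pos: [0.5042, -0.1196, 0.0955]
orientation: [3.141, 0.036, 0.001]
force: [0.2, -0.3, 0.1]
opening: 0.0002
gripper_force: 0.0
```

```bash
python3 - <<'E'
from h import *
s=monitor.read_state();print(s["tool_pos"],s["orientation"],s["force"])
im=eyes.read_camera("wrist");m=eyes.camera_model("wrist")
print("tip px",w2pix(m,s["tool_pos"]),"btn",w2pix(m,[.5018,-.1139,.078]))
cv2.imwrite("pics/w2.png",cv2.resize(im,(800,600),interpolation=cv2.INTER_CUBIC))
E
```

```text
[ 0.50416567 -0.11960377  0.09546749] [3.14103505e+00 3.59064316e-02 1.13145128e-03] [ 0.20427366 -0.3022035   0.09665618]
tip px [[258.38411267 244.02091979]] btn [[249.05886421 235.06153218]]
```

View pics/w2.png

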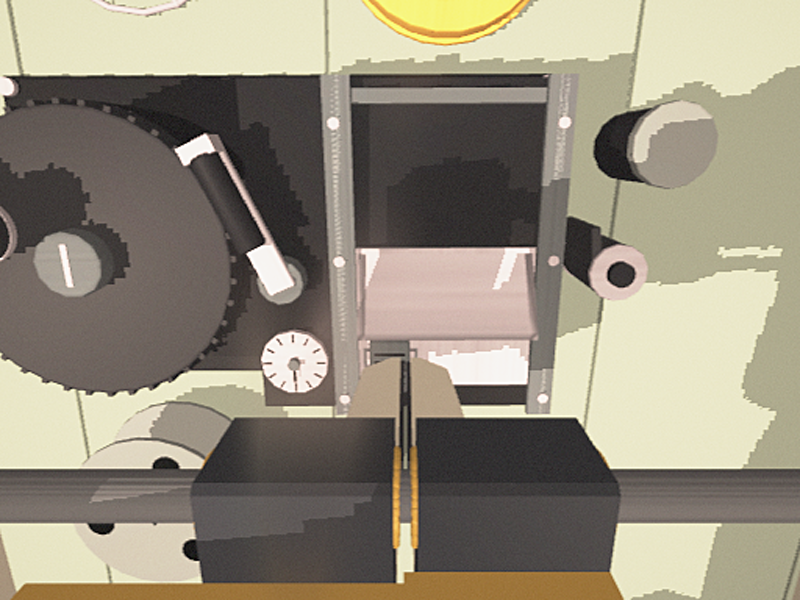

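The fingertip, projected at (404,381) with its front edge at y≈360, stands right behind the lip edge at y≈337. The button is partly hidden under it at (390,350), and the rails and crank are clear. I'll press now.

Request:
arm_command --deltas '[[[0, 0, -0.8, 0, 0, 0], [0, 0, -0.6, 0, 0, 0], [0, 0, -0.2, 0, 0, 0], [0, 0, -0.1, 0, 0, 0], [0, 0, -0.1, 0, 0, 0], [0, 0, -0.1, 0, 0, 0], [0, 0, 0, 0, 0, 0], [0, 0, 0, 0, 0, 0]]]'

```text
t: 3.53
tool_pos: [0.5038, -0.1189, 0.0758]
orientation: [-3.141, -0.037, 0.001]
force: [-2.7, 0.7, 3.7]
opening: 0.0005
gripper_force: 2.1
```

Request:
arm_command --deltas '[[[0, 0, -0.1, 0, 0, 0], [0, 0, -0.1, 0, 0, 0], [0, 0, -0.1, 0, 0, 0], [0, 0, 0, 0, 0, 0], [0, 0, 0, 0, 0, 0]]]'

```text
t: 3.95
tool_pos: [0.504, -0.1189, 0.0728]
orientation: [-3.141, -0.037, -0.0]
force: [-3.9, 0.2, 5.4]
opening: 0.0008
gripper_force: 3.1
```

Request:
arm_command --deltas '[[[-0.1, 0, 0, 0, 0, 0], [-0.1, 0, 0, 0, 0, 0], [0, 0, -0.1, 0, 0, 0], [0, 0, 0, 0, 0, 0], [0, 0, 0, 0, 0, 0]]]'

```text
t: 4.37
tool_pos: [0.5038, -0.119, 0.0729]
orientation: [3.141, 0.037, 0.006]
force: [2.1, 2.0, 6.8]
opening: 0.0004
gripper_force: 3.1
```

```bash
python3 - <<'E'
from h import *
s=monitor.read_state();print(s["tool_pos"],s["force"],s["wrist_torque"])
m=eyes.camera_model("wrist");im=eyes.read_camera("wrist")
c=im[180:270,190:320]
print("tip",w2pix(m,s["tool_pos"])-[190,180])
cv2.imwrite("pics/w3.png",cv2.resize(c,None,fx=6,fy=6,interpolation=cv2.INTER_CUBIC))
E
```

```text
[ 0.5038     -0.11902991  0.07285337] [2.07333055 2.00462866 6.84021417] [ 0.31931354 -0.34595781  0.00497765]
tip [[68.43049684 63.63933354]]
```

View pics/w3.png

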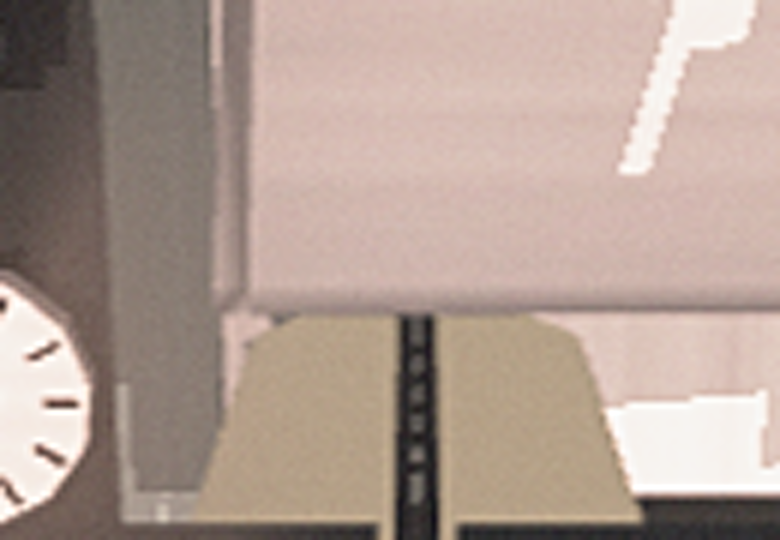

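The tip front, at y≈312 in the crop, is right under the lip edge at y≈300. The fingers clear the rail at x≈210. I'll press down further to make sure the button reaches its stop.

Request:
arm_command --deltas '[[[0, 0, -0.1, 0, 0, 0], [0, 0, 0, 0, 0, 0], [0, 0, 0, 0, 0, 0]]]'

```text
t: 4.67
tool_pos: [0.5038, -0.119, 0.0722]
orientation: [3.141, 0.037, 0.006]
force: [-0.2, 1.5, 9.5]
opening: 0.001
gripper_force: 4.7
```

Request:
arm_command --deltas '[[[0, 0, -0.1, 0, 0, 0], [0, 0, 0, 0, 0, 0], [0, 0, 0, 0, 0, 0]]]'

```text
t: 4.92
tool_pos: [0.5039, -0.119, 0.0721]
orientation: [3.141, 0.037, 0.006]
force: [-4.2, 3.3, 17.2]
opening: 0.0002
gripper_force: 8.7
```

The button is at its stop: z holds at 72.1 mm while the force rises. I'll ease off slightly and push.

Request:
arm_command --deltas '[[[0, 0, -0.0, 0, 0, 0], [0.1, 0, 0.03, 0, 0, 0], [0.15, 0, 0, 0, 0, 0], [0.15, 0, 0, 0, 0, 0], [0.15, 0.01, 0, 0, 0, 0], [0.15, 0, 0, 0, 0, 0], [0.15, 0.01, 0, 0, 0, 0], [0, 0, 0, 0, 0, 0]]]'

```text
t: 5.58
tool_pos: [0.5101, -0.1192, 0.0719]
orientation: [3.141, 0.037, -0.002]
force: [-15.3, 2.1, 24.0]
opening: 0.0008
gripper_force: 12.7
```

Request:
arm_command --deltas '[[[0, 0, 0.05, 0, 0, 0], [0, 0, 0.05, 0, 0, 0], [0.1, 0, 0, 0, 0, 0], [0.1, 0.01, 0, 0, 0, 0], [0, 0, 0, 0, 0, 0]]]'

```text
t: 6.0
tool_pos: [0.512, -0.1192, 0.072]
orientation: [3.14, 0.037, -0.002]
force: [-10.0, 0.2, 16.3]
opening: 0.0005
gripper_force: 8.6
```

Request:
arm_command --deltas '[[[0.15, 0, 0, 0, 0, 0], [0.15, 0.01, 0, 0, 0, 0], [0.15, 0, 0, 0, 0, 0], [0.15, 0.01, 0, 0, 0, 0], [0, 0, 0, 0, 0, 0]]]'

```text
t: 6.42
tool_pos: [0.5182, -0.1189, 0.0718]
orientation: [3.141, 0.037, -0.001]
force: [-9.0, -0.2, 14.3]
opening: 0.0007
gripper_force: 7.4
```

Request:
arm_command --deltas '[[[0.2, 0.01, 0.03, 0, 0, 0], [0.2, 0, 0.03, 0, 0, 0], [0.3, 0.01, 0, 0, 0, 0], [0.3, 0, 0, 0, 0, 0], [0.3, 0.01, 0, 0, 0, 0], [0.3, 0.01, 0, 0, 0, 0], [0.3, 0.01, 0, 0, 0, 0], [0.3, 0.01, 0, 0, 0, 0], [0, 0, 0, 0, 0, 0]]]'

```text
t: 7.17
tool_pos: [0.541, -0.1178, 0.0713]
orientation: [-3.141, -0.037, -0.0]
force: [-0.2, -0.1, 0.3]
opening: 0.0005
gripper_force: 0.0
```

Request:
arm_command --deltas '[[[0.3, 0.01, 0, 0, 0, 0], [0.3, 0.01, 0, 0, 0, 0], [0.3, 0, 0, 0, 0, 0], [0.3, 0.01, 0, 0, 0, 0], [0.2, 0.01, 0, 0, 0, 0], [0.2, 0, 0, 0, 0, 0]]]'

```text
t: 7.67
tool_pos: [0.5565, -0.1173, 0.0714]
orientation: [-3.141, -0.037, 0.001]
force: [-2.3, 0.6, -0.4]
opening: 0.0004
gripper_force: 1.1
```

Request:
arm_command --deltas '[[[0.1, 0, 0, 0, 0, 0], [0.1, 0.01, 0, 0, 0, 0], [0.1, 0, 0, 0, 0, 0], [0, 0, 0, 0, 0, 0]]]'

```text
t: 8.0
tool_pos: [0.5578, -0.1172, 0.0713]
orientation: [-3.141, -0.037, 0.006]
force: [-11.1, 0.4, 5.8]
opening: 0.0006
gripper_force: 5.3
```

Request:
arm_command --deltas '[[[-0.2, 0, 0, 0, 0, 0], [-0.3, 0, 0, 0, 0, 0], [-0.3, 0, 0, 0, 0, 0], [0, 0, 0.5, 0, 0, 0], [0, 0, 1.5, 0, 0, 0], [0, 0, 3, 0, 0, 0], [0, 0, 3, 0, 0, 0], [-1, 0, 3, 0, 0, 0], [-4, 0, 2, 0, 0, 0], [-4, 0, 0, 0, 0, 0], [-2.5, 0, 0, 0, 0, 0], [0, 0, 0, 0, 0, 0]]]'

```text
t: 9.0
tool_pos: [0.4361, -0.1173, 0.2008]
orientation: [3.141, 0.036, 0.0]
force: [-0.4, -0.1, -0.9]
opening: 0.0006
gripper_force: 0.0
```

```bash
python3 - <<'E'
from h import *
import json
s=monitor.read_state();print(s["t"],s["tool_pos"],s["force"])
m=eyes.camera_model("wrist");im=eyes.read_camera("wrist")
json.dump({k:np.array(v).tolist() for k,v in m.items()},open("w4.json","w"))
b=w2pix(m,[[.5018,-.1139,.078],[.5018,-.1139,.072],[.5668,-.1124,.082],[.5668,-.168,.082]])*1.5625;print(b.round(0))
cv2.imwrite("pics/w4.png",cv2.resize(im,(800,600),interpolation=cv2.INTER_CUBIC))
E
```

```text
9.0 [ 0.43614559 -0.11726237  0.20084282] [-0.43788802 -0.08413026 -0.85724534]
[[400. 176.]
 [400. 176.]
 [400.  45.]
 [509.  48.]]
```

View pics/w4.png

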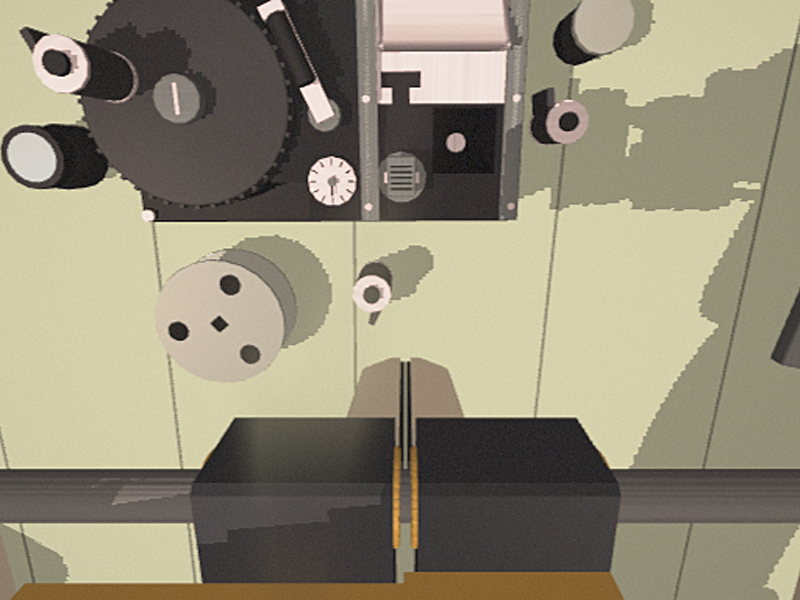

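The cover is open with its lip at y≈49 and tail at y≈105. The button is visible and free at (402,177), and the crank looks unchanged. I'll measure the opening by differencing the two wrist views.

```bash
python3 - <<'E'
from h import *
import json
L=lambda f:{k:np.array(v) for k,v in json.load(open(f)).items()}
a,b=L("w1.json"),L("w4.json")
im=cv2.imread("pics/w4.png")
f1=lambda p,z:pix2w(a,(np.array(p)-2.5)/6+[190,55],z)
f4=lambda p,z:pix2w(b,(np.array(p)-.28)/1.5625,z)
print("tail0",f1((420,462),.066),"lip0",f1((400,277),.082))
print("tail1",f4((450,105),.066),"lip1",f4((450,50),.082))
# edge rows in the raw picture
g=cv2.cvtColor(im,cv2.COLOR_BGR2GRAY).astype(int)
print("tail col460",[(y,g[y,460]) for y in range(96,114,2)]); print("lip",[(y,g[y,450]) for y in range(40,60,2)])
print("screws1",f4((366,99),.066),f4((368,207),.066),f4((516,98),.066),f4((511,206),.066))
print("crank",f1_:=None)
w=cv2.imread("pics/w1.png")
for m,tip,hub in((a,(217,26),(276,130)),(b,(270,8),(320,110))):
    d=pix2w(m,(np.array(tip)-.28)/1.5625,.083)-pix2w(m,(np.array(hub)-.28)/1.5625,.083);print(np.degrees(np.arctan2(d[1],d[0])))
cv2.imwrite("pics/s4.png",cv2.resize(eyes.read_camera("side")[140:260,190:380],None,fx=4,fy=4,interpolation=cv2.INTER_CUBIC))
E
```

```text
tail0 [ 0.48927404 -0.13839006  0.066     ] lip0 [ 0.51658579 -0.13645482  0.082     ]
tail1 [ 0.54039731 -0.14046306  0.066     ] lip1 [ 0.56536103 -0.13790003  0.082     ]
tail col460 [(96, np.int64(232)), (98, np.int64(229)), (100, np.int64(232)), (102, np.int64(241)), (104, np.int64(68)), (106, np.int64(41)), (108, np.int64(33)), (110, np.int64(28)), (112, np.int64(33))]
lip [(40, np.int64(190)), (42, np.int64(169)), (44, np.int64(143)), (46, np.int64(119)), (48, np.int64(108)), (50, np.int64(61)), (52, np.int64(249)), (54, np.int64(231)), (56, np.int64(229)), (58, np.int64(227))]
screws1 [ 0.54246478 -0.09380157  0.066     ] [ 0.48335282 -0.09500681  0.066     ] [ 0.54483874 -0.17683049  0.066     ] [ 0.48579023 -0.17886845  0.066     ]
crank None
25.836921696284303
26.68246344472967
```

View pics/s4.png

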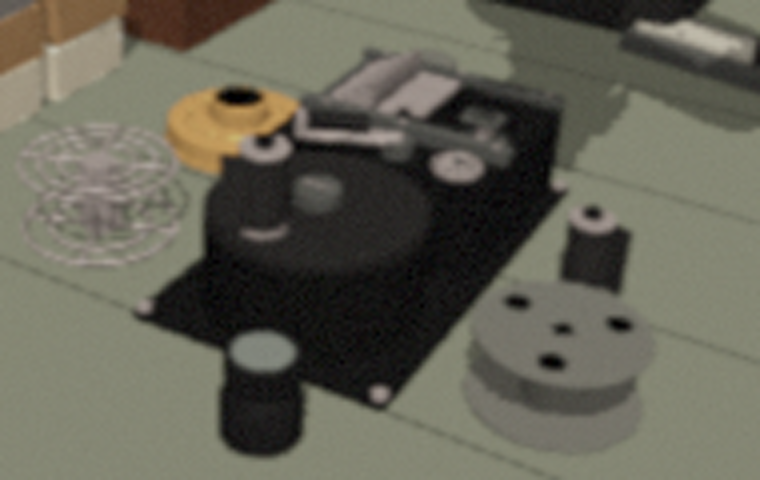

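The side view shows the catch button standing up at (487,120), with the small items and crank where they were. The tail edge moved about 52 mm, and the cover stalled at 11 N, so it is at its stop.

```bash
python3 -c "
from plant import ticket
print(ticket.close_job())"
```

```text
the job is handed in; nothing more can be done
None
```

The job is handed in, with no verdict shown: the catch was pressed to its stop, the cover pushed open about 52 mm until it stalled at 11 N, the catch is back up, and the crank and small items look undisturbed.

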